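# Put together the coaster stand and load it

## Task

Put the espresso coaster stand together and load it: first press both dowel posts fully home into the two blind holes of the oak block while it is still empty, then stack all the square cork coasters on the block between the posts in one neat pile, flat and with their edges squared up with the block. Do not move or tip the cups or the spice jar standing behind.

Things in the scene. Friction and masses are not known exactly. Their poses are not given: they have to be found in the camera images.
- stand: Coaster stand: an oak block 60 mm (its x) by 124 mm (its y) and 28 mm high, fixed to the worktop. Origin: centre of its underside, on the worktop; z up. In its top are two plain round blind holes without chamfer, 18 mm wide and 20 mm deep, on its y axis 46 mm either side of the middle. The coasters are piled on the middle of its top, between the two holes.
- stand_top (a point): Middle of the stand's flat top (28 mm above the worktop): the pile stands centred here. Axes as the stand's: x across its 60 mm side, y along its 124 mm side through both holes, z up.
- hole_1 (a point): Centre of the mouth of the hole at the stand's +y end, level with its top; axes as the stand's. Takes either post.
- hole_2 (a point): Centre of the mouth of the hole at the stand's -y end, level with its top; axes as the stand's. Takes either post.
- post_1_mid (a point): Centre, half-way up, of an oak dowel post 16 mm in diameter and 70 mm long with plain square-cut ends, standing loose and upright on the worktop (so its foot is 35 mm below this point); z along the post, up. The two posts are alike. Fully home in a hole it is 20 mm deep, its foot on the hole's floor, and 50 mm stand out above the stand; the gap between two fitted posts is 76 mm.
- post_2_mid (a point): Centre, half-way up, of an oak dowel post 16 mm in diameter and 70 mm long with plain square-cut ends, standing loose and upright on the worktop (so its foot is 35 mm below this point); z along the post, up. The two posts are alike. Fully home in a hole it is 20 mm deep, its foot on the hole's floor, and 50 mm stand out above the stand; the gap between two fitted posts is 76 mm.
- coaster_1_mid (a point): Centre, half-way up, of a square cork espresso coaster, 64 x 64 x 10 mm, 40 g, starting flat on the worktop; x and y square to its edges, z up. All coasters are alike; three to five of the five are present (None from the start: absent). Between the fitted posts there are 6 mm spare on each side of it, so on the stand there is room for fingers only at its edges facing the stand's +x and -x sides, where it overhangs the block by 2 mm.
- coaster_2_mid (a point): Centre, half-way up, of a square cork espresso coaster, 64 x 64 x 10 mm, 40 g, starting flat on the worktop; x and y square to its edges, z up. All coasters are alike; three to five of the five are present (None from the start: absent). Between the fitted posts there are 6 mm spare on each side of it, so on the stand there is room for fingers only at its edges facing the stand's +x and -x sides, where it overhangs the block by 2 mm.
- coaster_3_mid (a point): Centre, half-way up, of a square cork espresso coaster, 64 x 64 x 10 mm, 40 g, starting flat on the worktop; x and y square to its edges, z up. All coasters are alike; three to five of the five are present (None from the start: absent). Between the fitted posts there are 6 mm spare on each side of it, so on the stand there is room for fingers only at its edges facing the stand's +x and -x sides, where it overhangs the block by 2 mm.
- coaster_4_mid (a point): Centre, half-way up, of a square cork espresso coaster, 64 x 64 x 10 mm, 40 g, starting flat on the worktop; x and y square to its edges, z up. All coasters are alike; three to five of the five are present (None from the start: absent). Between the fitted posts there are 6 mm spare on each side of it, so on the stand there is room for fingers only at its edges facing the stand's +x and -x sides, where it overhangs the block by 2 mm.
- coaster_5_mid (a point): Centre, half-way up, of a square cork espresso coaster, 64 x 64 x 10 mm, 40 g, starting flat on the worktop; x and y square to its edges, z up. All coasters are alike; three to five of the five are present (None from the start: absent). Between the fitted posts there are 6 mm spare on each side of it, so on the stand there is room for fingers only at its edges facing the stand's +x and -x sides, where it overhangs the block by 2 mm.
- mug: Bystander: beige mug, 94 mm high, 83 mm wide and 117 mm over its handle, behind the work. Origin: centre of its underside.
- espresso_cup: Bystander: small grey-blue cup, 50 mm high, 63 mm wide and 86 mm over its handle, behind the work. Origin: centre of its underside.
- spice_jar: Bystander: glass spice jar with dark timber lid, 52 mm wide, 105 mm high, behind the work. Origin: centre of its underside.
Things that resemble listed ones, but are neither listed nor needed, are in the scene too. Leave any pink look-alike of the part that bears coaster_5_mid alone.

How it is judged (in metres and radians):
On the way, in this order (a step that is already met when the one before it is completed fails the run):
1. a post is fully home in each hole, and no coaster is on the stand yet (((horizontal distance between post_1_mid and hole_1 below 0.005 m and z of post_1_mid in the frame of hole_1 below 0.018 m and angle between post_1_mid's own z axis and vertical below 0.12 rad) or (horizontal distance between post_2_mid and hole_1 below 0.005 m and z of post_2_mid in the frame of hole_1 below 0.018 m and angle between post_2_mid's own z axis and vertical below 0.12 rad)) and ((horizontal distance between post_1_mid and hole_2 below 0.005 m and z of post_1_mid in the frame of hole_2 below 0.018 m and angle between post_1_mid's own z axis and vertical below 0.12 rad) or (horizontal distance between post_2_mid and hole_2 below 0.005 m and z of post_2_mid in the frame of hole_2 below 0.018 m and angle between post_2_mid's own z axis and vertical below 0.12 rad)) and horizontal distance between each of coaster_1_mid, coaster_2_mid, coaster_3_mid, coaster_4_mid, coaster_5_mid and stand_top above 0.05 m), for 0.2 s.
2. all coasters lie in one square pile on the stand (horizontal distance between each of coaster_1_mid, coaster_2_mid, coaster_3_mid, coaster_4_mid, coaster_5_mid and stand_top below 0.008 m and z of coaster_1_mid in the frame of stand_top between 0.002 and 0.048 m and angle between the z axis of each of coaster_1_mid, coaster_2_mid, coaster_3_mid, coaster_4_mid, coaster_5_mid and the z axis of stand_top, either way round below 0.06 rad and (angle between the x axis of coaster_1_mid and the x axis of stand_top, either way round below 0.12 rad or angle between the y axis of coaster_1_mid and the x axis of stand_top, either way round below 0.12 rad) and linear speed of each of coaster_1, coaster_2, coaster_3, coaster_4, coaster_5 below 0.02 m/s and z of coaster_2_mid in the frame of stand_top between 0.002 and 0.048 m and (angle between the x axis of coaster_2_mid and the x axis of stand_top, either way round below 0.12 rad or angle between the y axis of coaster_2_mid and the x axis of stand_top, either way round below 0.12 rad) and z of coaster_3_mid in the frame of stand_top between 0.002 and 0.048 m and (angle between the x axis of coaster_3_mid and the x axis of stand_top, either way round below 0.12 rad or angle between the y axis of coaster_3_mid and the x axis of stand_top, either way round below 0.12 rad) and z of coaster_4_mid in the frame of stand_top between 0.002 and 0.048 m and (angle between the x axis of coaster_4_mid and the x axis of stand_top, either way round below 0.12 rad or angle between the y axis of coaster_4_mid and the x axis of stand_top, either way round below 0.12 rad) and z of coaster_5_mid in the frame of stand_top between 0.002 and 0.048 m and (angle between the x axis of coaster_5_mid and the x axis of stand_top, either way round below 0.12 rad or angle between the y axis of coaster_5_mid and the x axis of stand_top, either way round below 0.12 rad)), for 0.2 s.
At the end, for the whole second after the job is handed in: Both holes hold a post, at least 17 of 20 mm deep, centred within 5 mm and within 0.12 rad of upright; every coaster present lies in one pile on the stand, its centre within 8 mm of the middle of the stand, flat within 0.06 rad, its edges within 0.12 rad of the stand's, at rest (all of step 2 and ((horizontal distance between post_1_mid and hole_1 below 0.005 m and z of post_1_mid in the frame of hole_1 below 0.018 m and angle between post_1_mid's own z axis and vertical below 0.12 rad) or (horizontal distance between post_2_mid and hole_1 below 0.005 m and z of post_2_mid in the frame of hole_1 below 0.018 m and angle between post_2_mid's own z axis and vertical below 0.12 rad)) and ((horizontal distance between post_1_mid and hole_2 below 0.005 m and z of post_1_mid in the frame of hole_2 below 0.018 m and angle between post_1_mid's own z axis and vertical below 0.12 rad) or (horizontal distance between post_2_mid and hole_2 below 0.005 m and z of post_2_mid in the frame of hole_2 below 0.018 m and angle between post_2_mid's own z axis and vertical below 0.12 rad))); the robot touches nothing.
It fails at once if the mug is moved more than 3 cm or tipped (distance of mug from where it was at the start of the episode above 0.03 m or angle between mug's own z axis and vertical above 0.4 rad).
It fails at once if the espresso cup is moved more than 3 cm or tipped (distance of espresso_cup from where it was at the start of the episode above 0.03 m or angle between espresso_cup's own z axis and vertical above 0.4 rad).
It fails at once if the spice jar is moved more than 3 cm or tipped (distance of spice_jar from where it was at the start of the episode above 0.03 m or angle between spice_jar's own z axis and vertical above 0.4 rad).
Of coaster_1, coaster_2, coaster_3, coaster_4, coaster_5 only 3 to 5 are there at a start; the rules pass over those that are not, and their reading is None.
At some moment in a run one of coaster_1, coaster_2, coaster_3, coaster_4, coaster_5 may be knocked a few centimetres aside while the robot is not near it.
It also fails if it takes over 210 s, if anything falls off the work surface, if the arm or the gripper's body presses on something with over 40 N, if the wrist force passes 120 N, or if a joint passes its speed limit or range.

## Robot

A 6-joint arm with a two-finger parallel gripper is mounted at the origin on a cart in front of the work surface, level with it; the furniture and walls round the work are solid. World frame = base frame: x ahead of the robot, y to its left, z up, the work surface at z = 0. Lengths are in m, angles in degrees, forces in N, time in s.
With the tool pointing down it reaches from about 0.4 to 0.825 m from the base axis. Payload 7 kg.
Tool frame: the origin (TCP) lies between the finger pads; the fingertips stand 19 mm ahead of it and the grasp point (between the pads) is the TCP; z points along the fingers, y is the line along which they close (so a half turn about z gives the same grasp; the last joint's range is limited). The gripper opens to 88 mm and grips with 3 to 60 N. Pads are 19 mm wide; open, the fingers measure 130 mm over their backs; the gripper's body (78 mm by 193 mm) begins 47 mm behind the grasp point.
Start: joints at [-59.41, 20.546, 0.682, 0, -70.136, -16.507], TCP at [0.164, -0.655, 0.246] pointing down, gripper open.
Joint ranges: [-176.03, 176.03], [-82.01, 121.73], [-58.28, 71.71], [-173.87, 95.51], [-174.79, -0.11], [-173.66, 173.66]. Speed limits (degrees/s): [136.94, 136.94, 172.46, 180, 180, 180].

## Interface

Orientations are given as [roll, pitch, yaw] about the fixed x, y, z axes, in that order (R = Rz(yaw) Ry(pitch) Rx(roll)).
In Python, from plant import r gives the robot as it stands. The module is installed in compiled form; this text tells all that it offers.
- The arm moves only by the shell command python3 -m pendant 'ROWS' [OPENING] [FORCE]. ROWS is JSON, a list of rows, each a list of 6 numbers: the shift along the tool's x, y, z in mm, then the turn, a rotation vector about the tool's x, y, z in rad. In form: [[tx, ty, tz, wx, wy, wz], ...]. A call has 1 to 20 rows; each row is the pose to reach, as a shift and turn from the pose commanded when the call began, along the tool's axes at that moment; what a row does not reach only later rows make up. A row lasts 1/8 s, in which the tool goes at most 62.5 mm and 10.7 degrees, less where a joint would pass 70% of its speed; a pose out of reach is approached as far as the arm can. A call with a gripper value outside its range is refused whole. OPENING is the finger opening in mm, from 0 to 87.6, set as the call begins (- or left out, the last holds). The fingers move at their own pace and stop on an object; FORCE is the grip in N (left out, the last holds). Time passes only in rows, so rows that repeat a pose let the fingers close. It gives the time, the measured TCP pose, the force, the opening and the grip force at its end, in the units of the state.
- r.get_state(): the state, without advancing time (a new reading comes with each control period).
- r.capture(name): name is "scene" or "top"; returns the picture (384x512x3 uint8, red, green, blue); there is no depth.
- r.camera_params(name): a dict with "mtx" (3x3 intrinsics, pixels), "rvec" (rotation vector, rad) and "tvec" (3), from world to camera coordinates, as OpenCV has them. Camera axes: x right, y down, z forward; pixel columns grow to the right and rows downward; lengths in m; the calibration is good to about 2 mm. A picture is of the moment at which its call begins. camera_params takes no time and is no camera call.
- r.close_job(): hands the job in; it is judged then, once.
The state is a dict: "time_s": time; "joints": joint angles; "qd": joint speeds; "joint_torque": joint torques, N m; "tcp_pos": TCP position; "eef_rot": TCP orientation; "contact_force": force on the tool from outside, world axes, zero at the start; "moment": the same for the moment, N m; "gripper_width": finger opening in m; "gripper_force": force on a finger pad.
Only numpy, scipy, OpenCV 4.12 (cv2) and the standard library are available. Lean on these libraries where they do the work, as an engineer would, in place of code of your own. Each camera call takes 0.05 s, during which the arm holds its last target. There are 200 camera calls.

## Working session

There is one attempt and no reset: what is moved stays moved. The work goes in short steps, Python scripts to look and compute and a shell command to move; the robot and the scene stay as the last step left them, time stands still between calls to the robot, and variables do not carry over. Pictures are saved under pics/ and viewed, at most 14 in all, crops included, and the job is handed in when it is done.

```bash
mkdir -p pics; python3 - <<'E'
from plant import r
import cv2
for n in("scene","top"):
    cv2.imwrite(f"pics/{n}0.png",cv2.cvtColor(r.capture(n),cv2.COLOR_RGB2BGR)); print(n,r.camera_params(n))
s=r.get_state();print(s['time_s'],s['tcp_pos'],s['eef_rot'],s['gripper_width'])
E
```

```text
scene {'mtx': array([[357.10950632,   0.        , 255.26605645],
       [  0.        , 357.10950632, 193.52090689],
       [  0.        ,   0.        ,   1.        ]]), 'rvec': array([ 1.86066022, -0.88642377,  0.56061701]), 'tvec': array([-0.31418437,  0.28522008,  0.64124878])}
top {'mtx': array([[446.27059526,   0.        , 248.5735652 ],
       [  0.        , 446.27059526, 193.11594815],
       [  0.        ,   0.        ,   1.        ]]), 'rvec': array([ 2.12663474, -2.09250951,  0.22667386]), 'tvec': array([0.05779707, 0.59255302, 1.18801941])}
0.1 [ 0.16412308 -0.6543495   0.24476442] [ 1.79920171e+02 -6.69028363e-03 -1.65925629e+02] 0.08744770490933897
```

View pics/scene0.png

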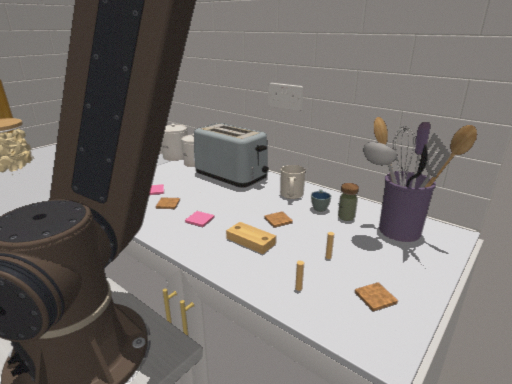

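View pics/top0.png

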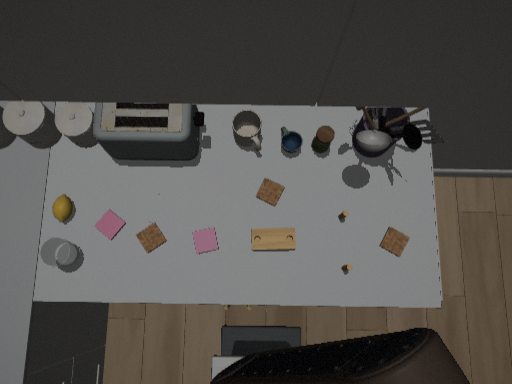

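The scene view shows the stand at (251,237), posts at (299,276) and (330,246), and three cork coasters at (168,203), (278,219) and (376,296), plus two pink look-alikes. In the top view the stand is at (273,239), the posts at (344,213) and (347,267), and the cork at (270,192), (151,237) and (395,241).

```bash
cat > h.py <<'E'
from plant import r
import cv2, numpy as np
from scipy.spatial.transform import Rotation as R
P={n:r.camera_params(n) for n in("scene","top")}
def ray(n,uv):
    p=P[n];M=cv2.Rodrigues(p['rvec'])[0]
    d=M.T@np.linalg.solve(p['mtx'],[uv[0],uv[1],1]);return -M.T@p['tvec'],d
def onz(n,uv,z):
    c,d=ray(n,uv);return c+d*(z-c[2])/d[2]
def proj(n,X):
    p=P[n];return cv2.projectPoints(np.array([X],float),p['rvec'],p['tvec'],p['mtx'],None)[0].ravel()
def tri(uvs,uvt):
    a,d=ray('scene',uvs);b,e=ray('top',uvt)
    s=np.linalg.lstsq(np.c_[d,-e],b-a,rcond=None)[0];return (a+d*s[0]+b+e*s[1])/2,np.linalg.norm(a+d*s[0]-b-e*s[1])
def tool(dx):  # world shift (m) -> tool mm
    s=r.get_state();return R.from_euler('xyz',s['eef_rot'],degrees=True).inv().apply(dx)*1000
def st():
    s=r.get_state();print('t%.2f'%s['time_s'],np.round(s['tcp_pos'],4),np.round(s['eef_rot'],1),'w%.4f'%s['gripper_width']);return s
def crop(n,x0,y0,x1,y1,k,f):
    im=r.capture(n)[y0:y1,x0:x1];cv2.imwrite('pics/'+f,cv2.resize(im[:,:,::-1],None,fx=k,fy=k,interpolation=cv2.INTER_CUBIC))
def blobs(im,lo,hi,amin=15):
    m=cv2.inRange(cv2.cvtColor(im,cv2.COLOR_RGB2HSV),lo,hi);m=cv2.morphologyEx(m,cv2.MORPH_CLOSE,np.ones((3,3)))
    return [c for c in cv2.findContours(m,cv2.RETR_EXTERNAL,cv2.CHAIN_APPROX_NONE)[0] if cv2.contourArea(c)>amin]
E
python3 - <<'E'
from h import *
im={n:r.capture(n) for n in P}
for n,uv in(('top',(270,192)),('top',(273,239)),('top',(344,213)),('top',(347,267)),('scene',(299,276)),('scene',(330,246))):
    print(uv,cv2.cvtColor(im[n],cv2.COLOR_RGB2HSV)[uv[1],uv[0]])
for n in im:
    print(n)
    for c in blobs(im[n],(5,90,60),(25,255,255)):
        (u,v),wh,a=cv2.minAreaRect(c); q=cv2.boxPoints(((u,v),wh,a)); mm=cv2.moments(c)
        z=0.01; w=[onz(n,p,z) for p in q]; e0,e1=w[1]-w[0],w[2]-w[1]
        print(np.round([u,v],1),cv2.boundingRect(c),int(mm['m00']),'xy',np.round(onz(n,(mm['m10']/mm['m00'],mm['m01']/mm['m00']),z)[:2],4),'sides',np.round([np.linalg.norm(e0),np.linalg.norm(e1)],3),'ang',np.round(np.degrees([np.arctan2(e[1],e[0]) for e in(e0,e1)])%180,1))
E
```

```text
(270, 192) [ 16 120  98]
(273, 239) [ 20 102 150]
(344, 213) [ 18 108 149]
(347, 267) [ 18 108 142]
(299, 276) [ 17 122 140]
(330, 246) [ 18 123 139]
scene
[188.  316.6] (180, 300, 14, 35) 127 xy [ 0.1748 -0.081 ] sides [0.026 0.095] ang [138.4  52.3]
[166.6 305.2] (163, 289, 14, 34) 113 xy [ 0.1732 -0.0293] sides [0.091 0.032] ang [ 44.4 113. ]
[375.8 295.8] (355, 283, 42, 28) 646 xy [ 0.4642 -0.3575] sides [0.082 0.093] ang [175.   55.7]
[299.3 275.5] (296, 261, 8, 30) 137 xy [ 0.422  -0.1926] sides [0.107 0.015] ang [ 31.1 123.7]
[329.3 245. ] (326, 232, 8, 27) 99 xy [ 0.577  -0.1862] sides [0.126 0.014] ang [ 25.7 117.9]
[250.3 237. ] (227, 222, 48, 32) 858 xy [ 0.4761 -0.0029] sides [0.112 0.163] ang [31.2 91.2]
[277.9 218.8] (265, 212, 27, 15) 233 xy [ 0.6041 -0.0013] sides [0.085 0.079] ang [156.1  41. ]
[167. 203.] (156, 198, 23, 11) 165 xy [0.4651 0.3382] sides [0.073 0.073] ang [129.1  50.1]
[349.5 188. ] (342, 183, 16, 11) 130 xy [ 0.9424 -0.0684] sides [0.055 0.088] ang [129.1  24.6]
[452.6 157.8] (426, 125, 51, 62) 556 xy [ 1.771  -0.2532] sides [1.156 0.225] ang [ 5.5 3
[... 337 characters left out ...]
 sides [0.017 0.021] ang [90.9  1.4]
[273.5 238.5] (252, 228, 44, 22) 851 xy [ 0.4705 -0.0051] sides [0.124 0.06 ] ang [ 90.9 179.6]
[394.1 241.3] (380, 227, 29, 29) 437 xy [ 0.4691 -0.3515] sides [0.063 0.063] ang [150.1  61.8]
[150.9 237.4] (137, 223, 29, 30) 435 xy [0.4688 0.3449] sides [0.062 0.062] ang [125.7  36.1]
[ 61.8 207.3] (52, 194, 19, 28) 329 xy [0.5512 0.6097] sides [0.062 0.061] ang [139.3  47.7]
[269.8 191.4] (256, 178, 28, 28) 400 xy [0.6088 0.0053] sides [0.062 0.061] ang [154.7  63.6]
[325.  133.5] (317, 126, 17, 16) 184 xy [ 0.7905 -0.1607] sides [0.048 0.048] ang [ 91.  178.6]
[402.9 115.8] (386, 108, 35, 17) 22 xy [ 0.8486 -0.3923] sides [0.119 0.005] ang [116.1  20.1]
```

```bash
python3 - <<'E'
from h import *
crop('top',230,140,430,290,4,'t1.png'); crop('scene',215,190,415,320,4,'s1.png')
E
```

```text
(no output)
```

View pics/t1.png

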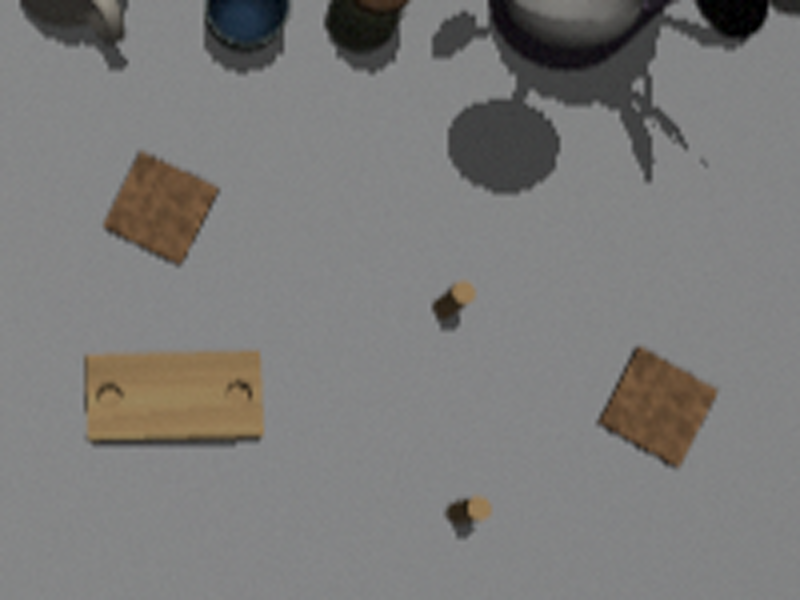

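View pics/s1.png

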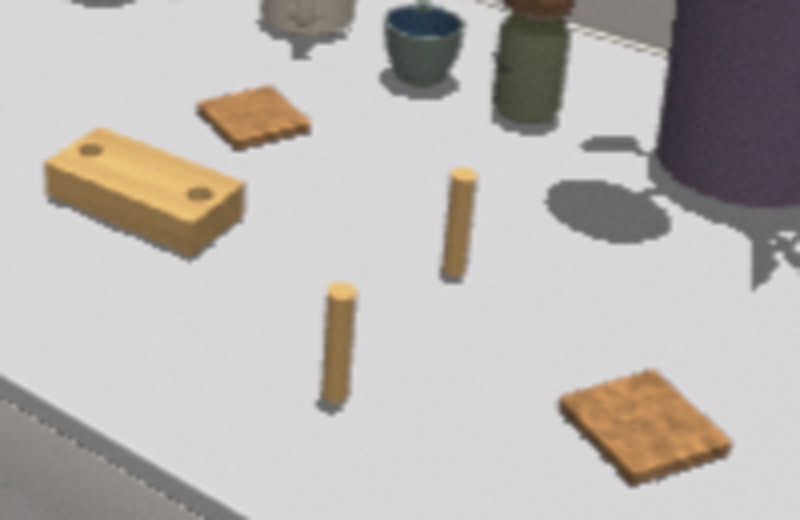

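Both crops are clear: in the top crop the post tops are at (462,293) and (480,509), and in the scene crop at (463,175) and (342,292). The scene-crop hole mouths are at (91,150) and (200,194).

```bash
cat >> h.py <<'E'
def postpts(im,n,lo=(8,60,60),hi=(25,255,255)): return blobs(im,lo,hi,8)
E
python3 - <<'E'
from h import *
k=lambda p,o:(p[0]/4-.375+o[0],p[1]/4-.375+o[1])
T=(230,140);S=(215,190)
for t,s in(((462,293),(463,175)),((480,509),(342,292))):
    print('post',tri(k(s,S),k(t,T)),onz('top',k(t,T),.07),onz('scene',k(s,S),.07))
h=[onz('scene',k(s,S),.028) for s in((91,150),(200,194))]; print('holes scene',h,sum(h)/2,np.linalg.norm(h[0]-h[1]),np.degrees(np.arctan2(*(h[0]-h[1])[[1,0]])))
im=r.capture('top'); hsv=cv2.cvtColor(im,cv2.COLOR_RGB2HSV); print(hsv[225:252:1,273])
for lo in((8,60,60),(8,60,110)):
    c=max([c for c in blobs(im,lo,(28,255,255)) if 255<cv2.minAreaRect(c)[0][0]<290 and cv2.minAreaRect(c)[0][1]>215],key=cv2.contourArea)
    q=cv2.boxPoints(cv2.minAreaRect(c));w=np.array([onz('top',p,.028)[:2] for p in q]);print(w.round(4),w.mean(0))
print(P and -cv2.Rodrigues(P['top']['rvec'])[0].T@P['top']['tvec'])
st()
E
```

```text
post (array([ 0.53978514, -0.20192594,  0.06857832]), np.float64(0.0030839371107088715)) [ 0.53861653 -0.20030443  0.07      ] [ 0.53912225 -0.20385545  0.07      ]
post (array([ 0.39209676, -0.2091821 ,  0.0691128 ]), np.float64(0.002358547558917466)) [ 0.39131015 -0.20803061  0.07      ] [ 0.39205807 -0.21052614  0.07      ]
holes scene [array([0.47003026, 0.03992728, 0.028     ]), array([ 0.47313135, -0.05229638,  0.028     ])] [ 0.4715808  -0.00618455  0.028     ] 0.09227579120068523 91.92588805042126
[[105   4 133]
 [105   4 136]
 [ 18  19 133]
 [ 17  73 137]
 [ 19 107 143]
 [ 17 108 139]
 [ 17 109 138]
 [ 17 107 140]
 [ 17 109 145]
 [ 18 109 143]
 [ 18 108 144]
 [ 18 108 147]
 [ 18 107 150]
 [ 19 104 150]
 [ 19 105 148]
 [ 20 102 148]
 [ 18 105 150]
 [ 18 106 145]
 [ 17 110 141]
 [ 17 111 142]
 [ 18 111 145]
 [ 18 108 149]
 [ 18 107 148]
 [ 18 104 140]
 [ 19  98 107]
 [ 15  17  61]
 [135   5  97]]
[[ 0.4387  0.058 ]
 [ 0.498   0.0589]
 [ 0.5001 -0.0659]
 [ 0.4407 -0.0656]] [ 0.46938083 -0.00363986]
[[ 0.4965  0.0597]
 [ 0.5027 -0.0652]
 [ 0.4436 -0.0668]
 [ 0.4375  0.0568]] [ 0.47005093 -0.0038669 ]
[0.32720344 0.06675019 1.28620839]
t0.35 [ 0.1642 -0.6546  0.2453] [ 180.    -0.  -165.9] w0.0876
```

```bash
python3 - <<'E'
from h import *
s=st(); print(tool(np.array([.539,-.202,.15])-s['tcp_pos']))
E
```

```text
t0.35 [ 0.1642 -0.6546  0.2453] [ 180.    -0.  -165.9] w0.0876
[-473.64864384  347.76777874   95.45239557]
```

```bash
python3 -m pendant '[[-474,348,60,0,0,-1.325],[-474,348,60,0,0,-1.325],[-474,348,60,0,0,-1.325],[-474,348,60,0,0,-1.325],[-474,348,60,0,0,-1.325],[-474,348,60,0,0,-1.325],[-474,348,60,0,0,-1.325],[-474,348,60,0,0,-1.325],[-474,348,60,0,0,-1.325],[-474,348,60,0,0,-1.325],[-474,348,60,0,0,-1.325],[-474,348,60,0,0,-1.325],[-474,348,95,0,0,-1.325],[-474,348,95,0,0,-1.325]]' 60; python3 - <<'E'
from h import *
s=st(); print(tool(np.array([.539,-.202,.047])-s['tcp_pos']))
E
```

```text
time_s: 2.1
tcp_pos: [0.5369, -0.2026, 0.1488]
eef_rot: [179.7, 0.0, -90.1]
contact_force: [0.3, 0.6, -0.1]
gripper_width: 0.06
gripper_force: 0.0
t2.10 [ 0.5369 -0.2026  0.1488] [179.7   0.  -90.1] w0.0600
[ -0.49435542  -2.52176272 101.78006198]
```

```bash
python3 -m pendant '[[0,-1,50,0,0,0],[0,-1,102,0,0,0],[0,-1,102,0,0,0],[0,-1,102,0,0,0]]' 60 && python3 -m pendant '[[0,0,0,0,0,0],[0,0,0,0,0,0],[0,0,0,0,0,0],[0,0,0,0,0,0],[0,0,0,0,0,0],[0,0,0,0,0,0]]' 0 40; python3 - <<'E'
from h import *
s=st(); 
E
```

```text
time_s: 2.6
tcp_pos: [0.5416, -0.2025, 0.0509]
eef_rot: [-179.9, -0.0, -90.0]
contact_force: [0.4, -0.2, 0.2]
gripper_width: 0.0599
gripper_force: 0.0
time_s: 3.35
tcp_pos: [0.5403, -0.2018, 0.0486]
eef_rot: [180.0, -0.0, -90.0]
contact_force: [-0.8, 0.7, 2.4]
gripper_width: 0.0153
gripper_force: 40.0
t3.35 [ 0.5403 -0.2018  0.0486] [180.  -0. -90.] w0.0153
```

```bash
python3 -m pendant '[[0,0,-50,0,0,0],[0,0,-50,0,0,0],[-244,71,-60,0,0,0],[-244,71,-60,0,0,0],[-244,71,-60,0,0,0],[-244,71,-60,0,0,0],[-244,71,-40,0,0,0],[-244,71,-40,0,0,0],[-244,71,-40,0,0,0]]'; python3 - <<'E'
from h import *
s=st(); crop('top',225,200,325,275,8,'t2.png'); crop('scene',215,190,315,265,8,'s2.png'); st()
E
```

```text
time_s: 4.47
tcp_pos: [0.4694, 0.0417, 0.0886]
eef_rot: [180.0, -0.0, -90.0]
contact_force: [0.2, -0.1, -0.5]
gripper_width: 0.0155
gripper_force: 40.0
t4.47 [0.4694 0.0417 0.0886] [180.  -0. -90.] w0.0155
t4.58 [0.4697 0.0414 0.0889] [-180.     0.   -90.1] w0.0151
```

View pics/s2.png

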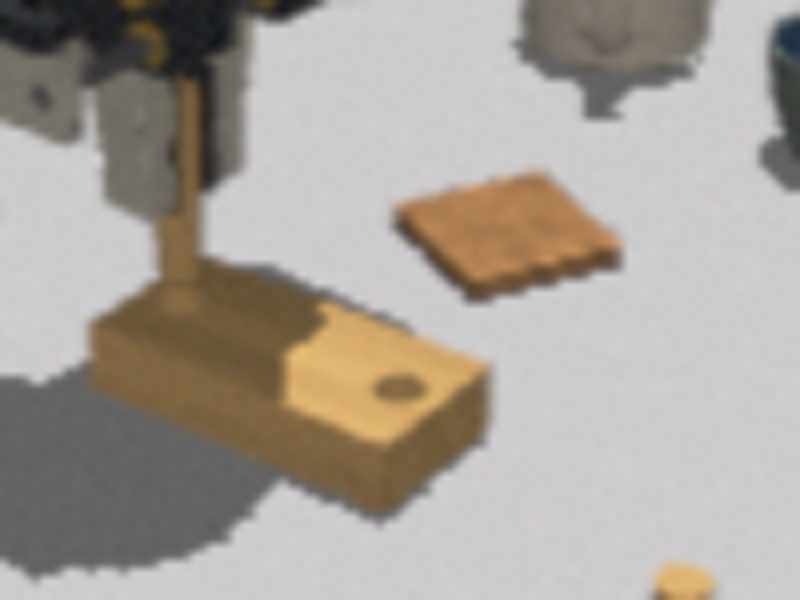

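```bash
python3 - <<'E'
from h import *
q=lambda u,o:np.round([(u[i]-o[i]+.44)*8 for i in(0,1)],1)
X=np.array([.4695,.0416,.0405])
for n,o in(('scene',(215,190)),('top',(225,200))):
    p=proj(n,X);print(n,q(p,o))
    for d in np.eye(3): print('  per mm',np.round((proj(n,X+d*.001)-p)*8,2))
    print(' foot lowered',q(proj(n,X-[0,0,.0125]),o))
    print(' top of post', q(proj(n,X+[0,0,.07]),o))
E
```

```text
scene [177.1 268. ]
  per mm [ 1.95 -1.14]
  per mm [-2.18 -0.93]
  per mm [-0.06 -2.54]
 foot lowered [177.9 299.6]
 top of post [172.5  84.8]
top [260.1 304.7]
  per mm [ 0.03 -2.86]
  per mm [-2.86 -0.05]
  per mm [ 0.06 -0.33]
 foot lowered [259.4 308.7]
 top of post [264.7 280.6]
```

View pics/t2.png

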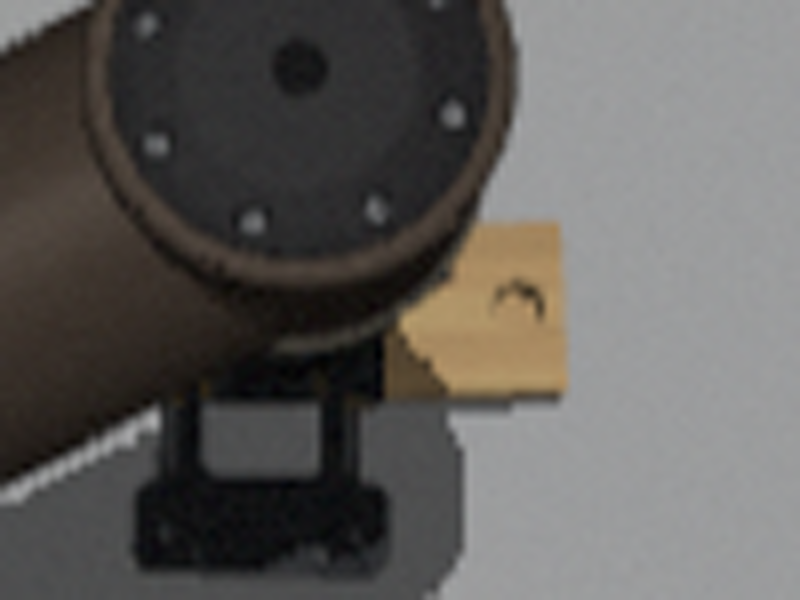

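The scene crop shows the post foot just above hole_1: the centreline is at u≈180 and the lower edge near v≈284. The top crop shows hole_1 covered by the arm.

```bash
python3 - <<'E'
from h import *
im0=cv2.imread('pics/scene0.png')[:,:,::-1].astype(float).sum(2); im=np.mean([r.capture('scene').astype(float).sum(2) for _ in range(4)],0)
def hole(im,c,w=5,h=4):
    x0,y0=int(c[0]),int(c[1]); a=im[y0-h:y0+h+1,x0-w:x0+w+1]
    b=np.median(np.sort(a.ravel())[-25:]); d=np.clip(b-a-40,0,None); yy,xx=np.mgrid[y0-h:y0+h+1,x0-w:x0+w+1]
    return (d*xx).sum()/d.sum(),(d*yy).sum()/d.sum()
h=[hole(im0,c) for c in((237,227),(264,238))]; H=[onz('scene',p,.028) for p in h]; print(h,H,np.linalg.norm(H[0]-H[1]),(H[0]+H[1])/2,np.degrees(np.arctan2(*(H[0]-H[1])[[1,0]])))
print('hole2 now',hole(im,(264,238)))
print(im[212:232,230:246].astype(int))
st()
E
```

```text
[(np.float64(237.3989847715736), np.float64(226.81421319796954)), (np.float64(265.29611650485435), np.float64(238.85831310679612))] [array([0.47131585, 0.04098132, 0.028     ]), array([ 0.47144947, -0.05579864,  0.028     ])] 0.09678004877587829 [ 0.47138266 -0.00740866  0.028     ] 90.07910205428877
hole2 now (np.float64(265.28923925896726), np.float64(238.86212061489948))
[[328 322 328 320 312 315 289 238 285 246 146 178 333 492 581 605]
 [329 330 323 316 315 312 289 243 284 262 225 320 501 590 605 609]
 [334 328 328 324 315 314 288 246 290 325 416 509 591 614 613 611]
 [358 339 330 325 312 311 278 244 293 338 472 588 608 610 615 614]
 [492 402 359 340 324 291 254 245 291 336 477 598 612 613 615 612]
 [600 567 490 416 354 300 296 298 301 341 480 598 612 614 616 612]
 [611 608 597 551 407 310 301 305 295 341 478 598 611 609 614 614]
 [614 612 611 573 436 312 305 300 299 343 478 605 615 612 613 611]
 [615 614 611 579 450 313 302 305 300 345 483 600 613 613 614 615]
 [616 612 611 585 473 318 301 305 302 337 466 579 596 603 609 615]
 [615 613 610 582 469 316 303 302 292 284 291 349 427 531 584 589]
 [613 618 613 582 480 317 303 306 293 271 240 244 270 307 334 347]
 [614 611 607 589 516 321 296 302 292 269 238 231 235 240 241 247]
 [615 605 563 433 331 269 270 270 258 245 240 235 233 237 233 236]
 [592 554 430 305 264 272 292 300 290 269 246 239 236 242 241 241]
 [433 335 287 267 264 280 303 305 303 285 259 249 245 241 243 238]
 [292 260 254 256 265 285 302 310 302 289 266 259 252 252 250 244]
 [251 245 249 253 255 256 271 278 275 272 266 264 265 256 254 251]
 [248 245 246 242 245 248 253 251 257 255 260 267 263 261 260 261]
 [259 261 249 244 248 243 241 250 248 248 257 253 261 259 265 261]]
t4.78 [0.4695 0.0416 0.0888] [-180.     0.   -90.1] w0.0149
```

```bash
python3 -m pendant '[[0,0,8,0,0,0],[0,0,12,0,0,0],[0,0,14,0,0,0],[0,0,15,0,0,0],[0,0,15,0,0,0]]'
```

```text
time_s: 5.4
tcp_pos: [0.4692, 0.0422, 0.0735]
eef_rot: [180.0, -0.0, -90.0]
contact_force: [-0.6, 0.0, 0.8]
gripper_width: 0.0152
gripper_force: 40.0
```

```bash
python3 -m pendant '[[0,0,2,0,0,0],[0,0,4,0,0,0],[0,0,4,0,0,0]]'
```

```text
time_s: 5.78
tcp_pos: [0.4692, 0.0421, 0.0694]
eef_rot: [180.0, -0.0, -90.0]
contact_force: [-0.6, 0.3, -0.7]
gripper_width: 0.015
gripper_force: 40.0
```

```bash
python3 -m pendant '[[0,0,5,0,0,0],[0,0,10,0,0,0],[0,0,12,0,0,0],[0,0,14,0,0,0],[0,0,15,0,0,0],[0,0,15,0,0,0]]'
```

```text
time_s: 6.52
tcp_pos: [0.4695, 0.0421, 0.0564]
eef_rot: [-180.0, -0.0, -89.9]
contact_force: [-8.0, 0.2, 27.1]
gripper_width: 0.015
gripper_force: 40.1
```

```bash
python3 -m pendant '[[0,0,0,0,0,0],[0,0,0,0,0,0],[0,0,-50,0,0,0],[0,0,-80,0,0,0],[0,0,-80,0,0,0],[251,78,-80,0,0,0],[251,78,-80,0,0,0],[251,78,-80,0,0,0],[251,78,-80,0,0,0],[251,78,-80,0,0,0],[251,78,-80,0,0,0]]' 60; python3 - <<'E'
from h import *
s=st(); print(tool(np.array([.3917,-.2092,.048])-s['tcp_pos']))
E
```

```text
time_s: 7.9
tcp_pos: [0.3906, -0.2094, 0.1338]
eef_rot: [179.9, 0.0, -90.1]
contact_force: [0.3, -0.0, 0.9]
gripper_width: 0.0597
gripper_force: 0.0
t7.90 [ 0.3906 -0.2094  0.1338] [179.9   0.  -90.1] w0.0597
[-0.18974968 -1.19818759 85.75852234]
```

```bash
python3 -m pendant '[[0,-1,50,0,0,0],[0,-1,86,0,0,0],[0,-1,86,0,0,0],[0,-1,86,0,0,0]]' 60 && python3 -m pendant '[[0,0,0,0,0,0],[0,0,0,0,0,0],[0,0,0,0,0,0],[0,0,0,0,0,0],[0,0,0,0,0,0],[0,0,-50,0,0,0],[0,0,-50,0,0,0],[0,0,-50,0,0,0]]' 0 40; python3 - <<'E'
from h import *
s=st(); print(tool(np.array([.4707,-.0499,.0985])-s['tcp_pos']))
E
```

```text
time_s: 8.4
tcp_pos: [0.3934, -0.2082, 0.0494]
eef_rot: [-180.0, -0.0, -89.9]
contact_force: [0.7, -0.2, 0.6]
gripper_width: 0.0597
gripper_force: 0.0
time_s: 9.4
tcp_pos: [0.3921, -0.2087, 0.0985]
eef_rot: [-180.0, 0.0, -90.0]
contact_force: [0.2, -0.7, -1.4]
gripper_width: 0.0154
gripper_force: 40.0
t9.40 [ 0.3921 -0.2087  0.0985] [-180.    0.  -90.] w0.0154
[-1.58877184e+02 -7.85040109e+01  8.76217415e-02]
```

```bash
python3 -m pendant '[[-159,-78.5,0,0,0,0],[-159,-78.5,0,0,0,0],[-159,-78.5,0,0,0,0],[-159,-78.5,0,0,0,0],[-159,-78.5,8,0,0,0],[-159,-78.5,8,0,0,0],[-159,-78.5,8,0,0,0]]'; python3 - <<'E'
from h import *
st(); im=np.mean([r.capture('scene') for _ in range(3)],0).astype(np.uint8)[200:260,225:305]
cv2.imwrite('pics/s3.png',cv2.resize(im[:,:,::-1],None,fx=10,fy=10,interpolation=cv2.INTER_CUBIC))
st()
E
```

```text
time_s: 10.28
tcp_pos: [0.4702, -0.0507, 0.0902]
eef_rot: [180.0, -0.0, -90.1]
contact_force: [0.2, 0.5, 0.4]
gripper_width: 0.0153
gripper_force: 40.0
t10.28 [ 0.4702 -0.0507  0.0902] [180.   -0.  -90.1] w0.0153
t10.43 [ 0.4707 -0.0503  0.0907] [-180.     0.   -90.1] w0.0152
```

View pics/s3.png

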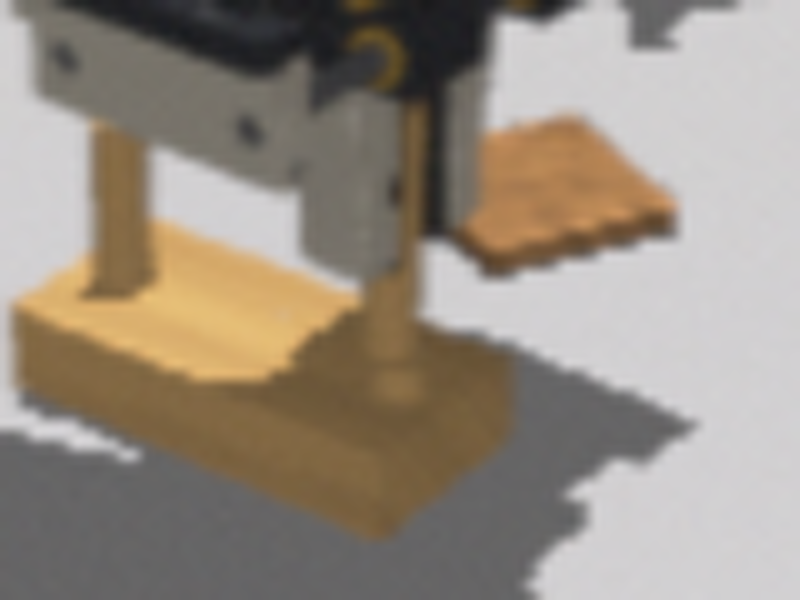

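The scene crop shows post 1 home at (120,290). The held foot is at about (391,368) and the hole_2 mouth at about (398,385).

```bash
python3 - <<'E'
from h import *
im=np.mean([r.capture('scene').astype(float).sum(2) for _ in range(3)],0)
print(im[228:244,256:274].astype(int))
E
```

```text
[[521 555 595 597 537 353 305 313 311 308 371 523 616 627 627 626 618 600]
 [491 500 514 523 488 334 308 310 312 311 373 525 617 627 623 623 624 629]
 [494 490 486 473 431 314 304 314 314 308 385 540 616 623 624 626 626 629]
 [508 497 441 317 288 288 302 314 309 311 375 521 596 621 624 626 626 627]
 [491 449 308 258 259 288 303 311 313 303 292 330 434 542 598 603 607 610]
 [330 292 255 256 262 291 305 313 307 298 271 248 273 314 344 353 375 451]
 [270 260 260 256 261 284 301 306 311 298 269 243 244 241 247 253 262 298]
 [265 266 262 261 262 272 285 296 298 285 268 251 247 246 246 239 237 248]
 [263 263 267 263 262 263 266 271 280 274 268 257 251 251 246 246 240 244]
 [260 257 264 266 264 271 282 303 310 303 290 273 250 257 253 257 254 257]
 [252 250 255 255 261 260 286 307 321 318 301 275 255 258 252 253 262 264]
 [260 251 251 250 254 259 280 304 316 312 302 279 255 260 265 266 263 268]
 [260 255 254 257 257 256 260 268 274 280 277 271 261 265 268 275 273 266]
 [266 259 256 256 255 258 260 258 255 256 252 253 263 274 271 279 274 267]
 [278 264 261 266 263 254 254 252 251 257 254 259 263 266 278 272 275 267]
 [296 287 278 268 269 267 263 260 256 255 259 268 266 263 275 274 272 278]]
```

```bash
python3 -m pendant '[[0,-2.5,0,0,0,0],[0,-2.5,8,0,0,0],[0,-2.5,12,0,0,0],[0,-2.5,15,0,0,0],[0,-2.5,17,0,0,0],[0,-2.5,17,0,0,0]]'
```

```text
time_s: 11.32
tcp_pos: [0.4732, -0.05, 0.0734]
eef_rot: [180.0, -0.0, -90.0]
contact_force: [0.7, -3.0, -1.4]
gripper_width: 0.0152
gripper_force: 40.0
```

```bash
python3 -m pendant '[[0,0,2,0,0,0],[0,0,5,0,0,0],[0,0,5,0,0,0]]'
```

```text
time_s: 11.7
tcp_pos: [0.4733, -0.0499, 0.0683]
eef_rot: [180.0, -0.0, -90.0]
contact_force: [1.4, -3.0, -1.8]
gripper_width: 0.0149
gripper_force: 40.0
```

```bash
python3 -m pendant '[[0.5,0,4,0,0,0],[0.5,0,8,0,0,0],[0.5,0,10,0,0,0],[0.5,0,12,0,0,0],[0.5,0,13.5,0,0,0],[0.5,0,13.5,0,0,0]]' && python3 -m pendant '[[0,0,0,0,0,0],[0,0,0,0,0,0],[0,0,-50,0,0,0],[0,0,-100,0,0,0],[0,0,-120,0,0,0],[200,0,-150,0,0,0],[200,0,-150,0,0,0],[200,0,-150,0,0,0],[200,0,-150,0,0,0],[200,0,-150,0,0,0],[200,0,-150,0,0,0]]' 87.6; python3 - <<'E'
from h import *
st(); im=np.mean([r.capture('scene') for _ in range(2)],0).astype(np.uint8)[190:265,215:315]
cv2.imwrite('pics/s4.png',cv2.resize(im[:,:,::-1],None,fx=8,fy=8,interpolation=cv2.INTER_CUBIC))
q=lambda u,o:np.round([(u[i]-o[i]+.44)*8 for i in(0,1)],1)
for b in((.469,.0421),(.4733,-.0503)): print([q(proj('scene',(*b,z)),(215,190)) for z in(.028,.078)])
im=r.capture('top')
for c in blobs(im,(5,90,60),(25,255,255),300):
    a=cv2.minAreaRect(c);w=[onz('top',p,.01) for p in cv2.boxPoints(a)];e=w[1]-w[0];m=cv2.moments(c);print(np.round(onz('top',(m['m10']/m['m00'],m['m01']/m['m00']),.01)[:2],4),np.degrees(np.arctan2(e[1],e[0]))%90)
E
```

```text
time_s: 12.45
tcp_pos: [0.4735, -0.0503, 0.0565]
eef_rot: [-180.0, -0.0, -90.0]
contact_force: [-6.5, 1.0, 20.3]
gripper_width: 0.0152
gripper_force: 40.0
time_s: 13.82
tcp_pos: [0.4731, -0.2494, 0.2046]
eef_rot: [180.0, 0.0, -90.0]
contact_force: [0.5, 0.4, 0.5]
gripper_width: 0.0874
gripper_force: 0.0
t13.82 [ 0.4731 -0.2494  0.2046] [180.   0. -90.] w0.0874
[array([175.8, 299.7]), array([172.5, 171.4])]
[array([396. , 386.2]), array([397.7, 253. ])]
[0.4715 0.0012] 0.9316390662161069
[0.4687 0.3448] 35.6759854911573
[0.5509 0.6083] 49.32112664667379
[0.6084 0.0066] 64.67516762241041
```

View pics/s4.png

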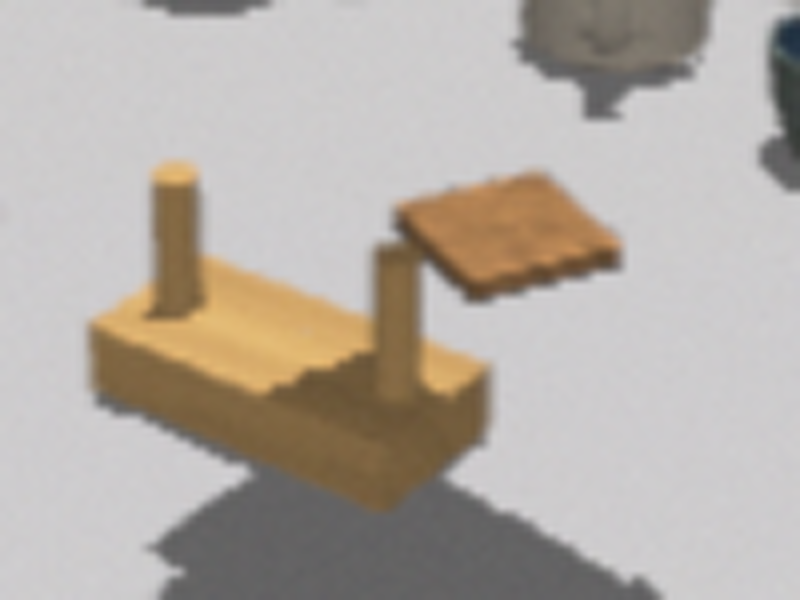

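Both posts are home, with tops at (175,172) and (397,252), as predicted for full depth. Next is the right-hand coaster.

```bash
python3 -m pendant '[[102,3,90,0,0,0.51],[102,3,90,0,0,0.51],[102,3,90,0,0,0.51],[102,3,120,0,0,0.51],[102,3,150,0,0,0.51],[102,3,175,0,0,0.51],[102,3,182,0,0,0.51],[102,3,182,0,0,0.51]]' 87.6; python3 -m pendant '[[0,0,0,0,0,0],[0,0,0,0,0,0],[0,0,0,0,0,0],[0,0,0,0,0,0]]' 40 10
```

```text
time_s: 14.98
tcp_pos: [0.4706, -0.3519, 0.0232]
eef_rot: [180.0, -0.0, -119.2]
contact_force: [-0.8, -0.3, 0.5]
gripper_width: 0.0877
gripper_force: 0.0
time_s: 15.48
tcp_pos: [0.4707, -0.3525, 0.0238]
eef_rot: [-179.9, 0.0, -119.2]
contact_force: [-1.0, 1.3, 5.2]
gripper_width: 0.0636
gripper_force: 10.0
```

```bash
python3 -m pendant '[[0,0,-50,0,0,0],[0,0,-100,0,0,0],[0,0,-100,0,0,0]]' - 20; python3 - <<'E'
from h import *
s=st(); print(tool(np.array([.4712,-.0041,.12])-s['tcp_pos']), np.radians(s['eef_rot'][2]+87.7))
E
```

```text
time_s: 15.85
tcp_pos: [0.4727, -0.3534, 0.1274]
eef_rot: [-179.6, 0.0, -119.2]
contact_force: [-0.4, 0.3, -0.1]
gripper_width: 0.0635
gripper_force: 20.0
t15.85 [ 0.4727 -0.3534  0.1274] [-179.6    0.  -119.2] w0.0635
[-304.25969951  171.67919756    6.33288251] -0.5495577996819646
```

```bash
python3 -m pendant '[[-304,172,3,0,0,-0.55],[-304,172,3,0,0,-0.55],[-304,172,3,0,0,-0.55],[-304,172,3,0,0,-0.55],[-304,172,3,0,0,-0.55],[-304,172,3,0,0,-0.55],[-304,172,3,0,0,-0.55],[-304,172,3,0,0,-0.55],[-304,172,3,0,0,-0.55]]'; python3 - <<'E'
from h import *
s=st(); im=np.mean([r.capture('scene') for _ in range(2)],0).astype(np.uint8)[165:255,210:310]
cv2.imwrite('pics/s5.png',cv2.resize(im[:,:,::-1],None,fx=6.6,fy=6.6,interpolation=cv2.INTER_CUBIC))
s=st(); print(tool(np.array([.4712,-.0041,.051])-s['tcp_pos']))
E
```

```text
time_s: 16.98
tcp_pos: [0.4683, -0.0039, 0.1197]
eef_rot: [180.0, -0.0, -87.8]
contact_force: [0.3, 0.1, -0.7]
gripper_width: 0.0637
gripper_force: 20.0
t16.98 [ 0.4683 -0.0039  0.1197] [180.   -0.  -87.8] w0.0637
t17.07 [ 0.4684 -0.004   0.1199] [180.   -0.  -87.8] w0.0634
[ 0.23928129 -2.78021904 68.8665275 ]
```

View pics/s5.png

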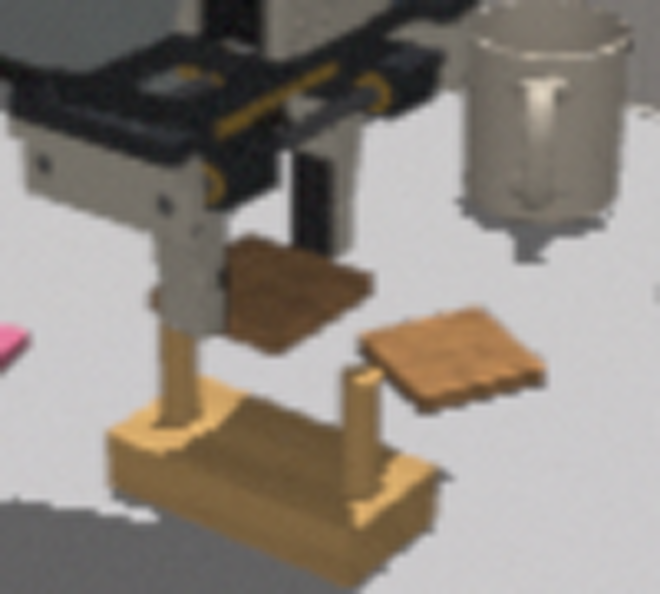

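The coaster is held level above the stand: its near -y corner is at (277,353) and its far -y corner at (372,278). I'll check how well it's centred across the grip.

```bash
python3 - <<'E'
from h import *
q=lambda u:np.round([(u[i]-(210,165)[i]+.42)*6.6 for i in(0,1)],1)
a=np.radians(2.2);c=np.array([.4684,-.0040]);A=np.array([[np.cos(a),-np.sin(a)],[np.sin(a),np.cos(a)]])
for sx,sy in((-1,-1),(1,-1),(1,1)):
    for z in(.1075,.0975):
        X=np.r_[c+A@(np.array([sx,sy])*.032),z];p=proj('scene',X);print(sx,sy,z,q(p),'dpy/mm',np.round((proj('scene',X+[0,.001,0])-p)*6.6,2))
E
```

```text
-1 -1 0.1075 [275.8 330.9] dpy/mm [-2.06 -0.81]
-1 -1 0.0975 [275.9 354.3] dpy/mm [-2.05 -0.83]
1 -1 0.1075 [374.6 268. ] dpy/mm [-2.02 -0.74]
1 -1 0.0975 [374.3 290.5] dpy/mm [-2.01 -0.75]
1 1 0.1075 [246.5 224.8] dpy/mm [-1.87 -0.68]
1 1 0.0975 [246.7 246.7] dpy/mm [-1.86 -0.69]
```

```bash
python3 -m pendant '[[0,-2.8,30,0,0,0],[0,-2.8,55,0,0,0],[0,-2.8,64,0,0,0],[0,-2.8,68,0,0,0],[0,-2.8,69,0,0,0],[0,-2.8,69,0,0,0]]'
```

```text
time_s: 17.82
tcp_pos: [0.4719, -0.0028, 0.0518]
eef_rot: [-179.9, 0.0, -87.7]
contact_force: [-0.1, -0.5, -0.7]
gripper_width: 0.0636
gripper_force: 20.0
```

```bash
python3 -m pendant '[[0,0,1.3,0,0,0],[0,0,1.3,0,0,0],[0,0,1.3,0,0,0]]' && python3 -m pendant '[[0,0,0,0,0,0],[0,0,0,0,0,0],[0,0,0,0,0,0],[0,0,-50,0,0,0],[0,0,-90,0,0,0],[0,0,-90,0,0,0]]' 87.6; python3 - <<'E'
from h import *
s=st(); print(tool(np.array([.6095,.006,.12])-s['tcp_pos']),tool(np.array([.4698,.345,.12])-s['tcp_pos']))
E
```

```text
time_s: 18.2
tcp_pos: [0.472, -0.0027, 0.0515]
eef_rot: [-179.9, 0.0, -87.7]
contact_force: [-5.0, 0.9, 16.2]
gripper_width: 0.0635
gripper_force: 20.0
time_s: 18.95
tcp_pos: [0.4734, -0.0023, 0.1427]
eef_rot: [-179.7, 0.1, -87.7]
contact_force: [-0.1, -0.3, -0.8]
gripper_width: 0.0874
gripper_force: 0.0
t18.95 [ 0.4734 -0.0023  0.1427] [-1.797e+02  1.000e-01 -8.770e+01] w0.0874
[  -2.72491274 -136.1981372    23.54651038] [-347.09956751  -10.32851824   23.38472166]
```

```bash
python3 -m pendant '[[-3,-137,23,0,0,0.48],[-3,-137,23,0,0,0.48],[-3,-137,23,0,0,0.48],[-3,-137,23,0,0,0.48],[-3,-137,23,0,0,0.48]]'; python3 - <<'E'
from h import *
s=st(); print(tool(np.array([.6095,.006,.0225])-s['tcp_pos']))
im=np.mean([r.capture('scene') for _ in range(2)],0).astype(np.uint8)[165:255,215:315]
cv2.imwrite('pics/s6.png',cv2.resize(im[:,:,::-1],None,fx=6.6,fy=6.6,interpolation=cv2.INTER_CUBIC))
E
```

```text
time_s: 19.58
tcp_pos: [0.607, 0.0054, 0.1161]
eef_rot: [179.9, -0.0, -115.1]
contact_force: [0.8, 0.4, 0.6]
gripper_width: 0.0876
gripper_force: 0.0
t19.57 [0.607  0.0054 0.1161] [ 179.9   -0.  -115.1] w0.0876
[-1.69537501 -2.09091113 93.59100455]
```

View pics/s6.png

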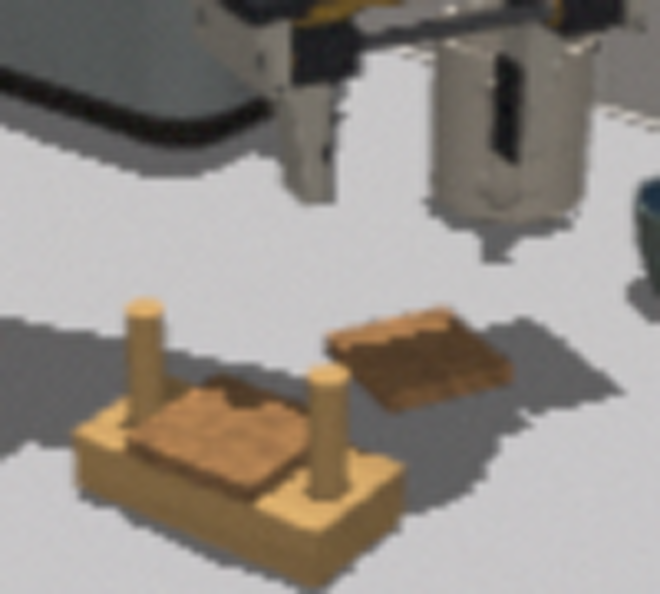

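The first coaster lies flat between the posts, around (225,435). The next cork coaster is at (420,360), unmoved, with the gripper over it.

```bash
python3 -m pendant '[[-1,-1,40,0,0,0],[-1,-1,75,0,0,0],[-1,-1,90,0,0,0],[-1,-1,93.5,0,0,0],[-1,-1,93.5,0,0,0]]' && python3 -m pendant '[[0,0,0,0,0,0],[0,0,0,0,0,0],[0,0,0,0,0,0],[0,0,0,0,0,0]]' 40 10; python3 -m pendant '[[0,0,-50,0,0,0],[0,0,-100,0,0,0],[0,0,-110,0,0,0],[0,0,-110,0,0,0]]' - 20;  python3 - <<'E'
from h import *
s=st(); print(tool(np.array([.4712,-.0041,.13])-s['tcp_pos']))
E
```

```text
time_s: 20.3
tcp_pos: [0.6101, 0.0062, 0.0243]
eef_rot: [-179.9, 0.0, -115.2]
contact_force: [-0.2, 0.1, 0.1]
gripper_width: 0.0875
gripper_force: 0.0
time_s: 20.8
tcp_pos: [0.6099, 0.0061, 0.0238]
eef_rot: [-180.0, 0.0, -115.2]
contact_force: [-0.7, 1.1, 5.0]
gripper_width: 0.0638
gripper_force: 10.0
time_s: 21.3
tcp_pos: [0.6095, 0.0062, 0.1337]
eef_rot: [-180.0, 0.1, -115.2]
contact_force: [0.0, -0.0, -1.1]
gripper_width: 0.0635
gripper_force: 20.0
t21.30 [0.6095 0.0062 0.1337] [-1.800e+02  1.000e-01 -1.152e+02] w0.0635
[ 68.22691283 120.76777085   3.51538724]
```

```bash
python3 -m pendant '[[68,121,3,0,0,-0.48],[68,121,3,0,0,-0.48],[68,121,3,0,0,-0.48],[68,121,3,0,0,-0.48],[68,121,3,0,0,-0.48],[68,121,3,0,0,-0.48]]'; python3 - <<'E'
from h import *
s=st(); im=np.mean([r.capture('scene') for _ in range(2)],0).astype(np.uint8)[165:255,210:310]
cv2.imwrite('pics/s7.png',cv2.resize(im[:,:,::-1],None,fx=6.6,fy=6.6,interpolation=cv2.INTER_CUBIC))
s=st(); print(tool(np.array([.4712,-.0041,.0625])-s['tcp_pos']))
q=lambda u:np.round([(u[i]-(210,165)[i]+.42)*6.6 for i in(0,1)],1)
a=np.radians(2.3);A=np.array([[np.cos(a),-np.sin(a)],[np.sin(a),np.cos(a)]])
for c,zz in((s['tcp_pos'][:2],(s['tcp_pos'][2]-.0135,s['tcp_pos'][2]-.0235)),((.4712,-.0041),(.038,.028))):
  for sx,sy in((-1,-1),(1,-1),(1,1),(-1,1)):
    for z in zz: print(sx,sy,round(z,3),q(proj('scene',np.r_[c+A@(np.array([sx,sy])*.032),z])))
E
```

```text
time_s: 22.05
tcp_pos: [0.4718, -0.0038, 0.1297]
eef_rot: [180.0, -0.0, -87.8]
contact_force: [-0.1, 0.3, -1.0]
gripper_width: 0.0636
gripper_force: 20.0
t22.05 [ 0.4718 -0.0038  0.1297] [180.   -0.  -87.8] w0.0636
t22.15 [ 0.4715 -0.0039  0.1298] [180.   -0.  -87.8] w0.0632
[ 0.13537832  0.28237867 67.29529652]
-1 -1 0.116 [281.1 307. ]
-1 -1 0.106 [281.2 330.5]
1 -1 0.116 [379.6 245.2]
1 -1 0.106 [379.2 267.8]
1 1 0.116 [250.9 202.8]
1 1 0.106 [251.1 224.8]
-1 1 0.116 [149.6 260.1]
-1 1 0.106 [150.3 283. ]
-1 -1 0.038 [281.6 485.7]
-1 -1 0.028 [281.6 507.6]
1 -1 0.038 [376.6 417.4]
1 -1 0.028 [376.2 438.5]
1 1 0.038 [252.3 370.4]
1 1 0.028 [252.5 391. ]
-1 1 0.038 [154.7 434. ]
-1 1 0.028 [155.3 455.3]
```

View pics/s7.png

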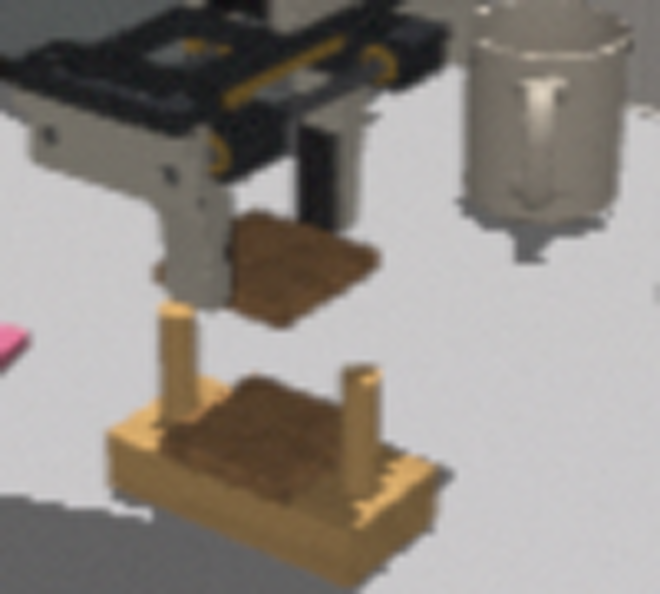

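The placed coaster's corners, (158,445), (255,378) and (283,500), match the prediction to about 1 mm. The held coaster is centred too, with its near corner at (281,328), so I'll lower it.

```bash
python3 -m pendant '[[0,0,30,0,0,0],[0,0,55,0,0,0],[0,0,64,0,0,0],[0,0,67,0,0,0],[0,0,68,0,0,0],[0,0,68.5,0,0,0],[0,0,68.5,0,0,0]]' && python3 -m pendant '[[0,0,0,0,0,0],[0,0,0,0,0,0],[0,0,0,0,0,0],[0,0,-50,0,0,0],[0,0,-80,0,0,0],[0,0,-80,0,0,0]]' 87.6; python3 - <<'E'
from h import *
s=st(); print(tool(np.array([.4698,.345,.12])-s['tcp_pos']))
im=r.capture('top')
for c in blobs(im,(5,90,60),(25,255,255),300):
    a=cv2.minAreaRect(c);w=[onz('top',p,.01) for p in cv2.boxPoints(a)];e=w[1]-w[0];m=cv2.moments(c);print(np.round(onz('top',(m['m10']/m['m00'],m['m01']/m['m00']),.01)[:2],4),np.degrees(np.arctan2(e[1],e[0]))%90)
E
```

```text
time_s: 23.02
tcp_pos: [0.4713, -0.0038, 0.0623]
eef_rot: [-179.9, 0.0, -87.7]
contact_force: [0.7, 0.6, -1.9]
gripper_width: 0.0639
gripper_force: 20.0
time_s: 23.78
tcp_pos: [0.4726, -0.0034, 0.1442]
eef_rot: [-179.7, 0.1, -87.7]
contact_force: [-0.4, 0.1, 0.0]
gripper_width: 0.0876
gripper_force: 0.0
t23.77 [ 0.4726 -0.0034  0.1442] [-1.797e+02  1.000e-01 -8.770e+01] w0.0876
[-348.22485768  -11.16558152   24.73975742]
[0.5511 0.6087] 49.32112664667379
```

```bash
python3 - <<'E'
from h import *
for n in P:
    im=r.capture(n)
    for c in blobs(im,(5,90,60),(25,255,255),100):
        m=cv2.moments(c);u=(m['m10']/m['m00'],m['m01']/m['m00']);print(n,np.round(u,1),m['m00'],np.round(onz(n,u,.008)[:2],4))
crop('top',90,160,290,310,4,'t8.png')
E
```

```text
scene [184.5 313.3] 122.5 [ 0.1764 -0.0786]
scene [167.5 301.9] 110.5 [ 0.1755 -0.026 ]
scene [251.1 234.7] 1051.0 [0.4886 0.0063]
scene [167.5 202.6] 165.5 [0.4675 0.3415]
scene [349.6 187.9] 129.0 [ 0.9469 -0.0666]
scene [140.4 171.8] 175.5 [0.5705 0.6382]
scene [460.6 143. ] 556.5 [ 1.7771 -0.2524]
scene [380.1 130. ] 242.0 [1.7591 0.1429]
top [148.3 231.9] 175.5 [0.4848 0.3537]
top [ 61.8 207.6] 347.0 [0.5514 0.6095]
top [325.2 133.8] 192.0 [ 0.7905 -0.1609]
```

View pics/t8.png

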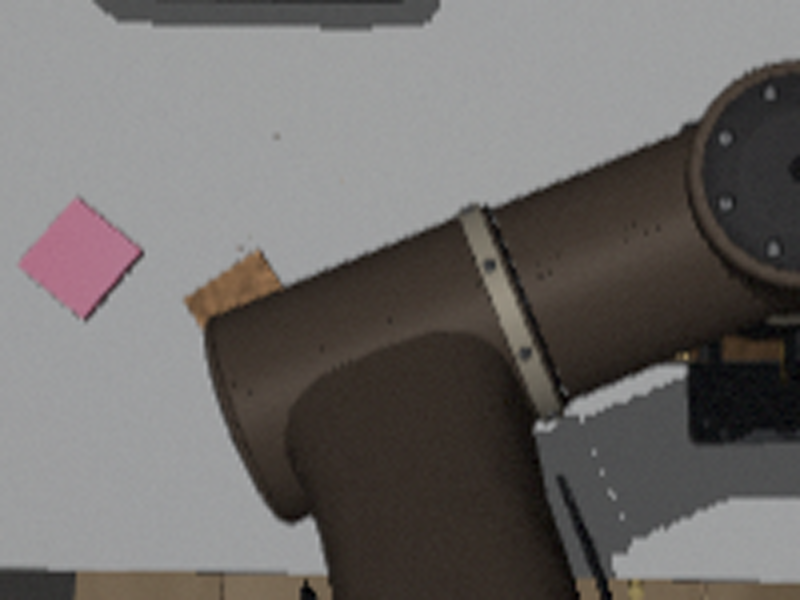

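The arm was only hiding the left coaster: its corner shows at (235,285) in the crop, and the scene view has it unmoved. I'll fetch it.

```bash
python3 -m pendant '[[-348,-11,10,0,0,-0.585],[-348,-11,10,0,0,-0.585],[-348,-11,10,0,0,-0.585],[-348,-11,10,0,0,-0.585],[-348,-11,10,0,0,-0.585],[-348,-11,10,0,0,-0.585],[-348,-11,20,0,0,-0.585],[-348,-11,20,0,0,-0.585],[-348,-11,20,0,0,-0.585]]'; python3 - <<'E'
from h import *
s=st(); print(tool(np.array([.4698,.3447,.0225])-s['tcp_pos']))
im=r.capture('scene')
for c in blobs(im,(5,90,60),(25,255,255),60):
    m=cv2.moments(c);u=(m['m10']/m['m00'],m['m01']/m['m00'])
    if 150<u[0]<260 and 190<u[1]<245: print(np.round(u,1),m['m00'])
E
```

```text
time_s: 25.1
tcp_pos: [0.4681, 0.343, 0.1214]
eef_rot: [179.9, -0.0, -54.2]
contact_force: [-0.3, -0.0, 0.5]
gripper_width: 0.0877
gripper_force: 0.0
t25.10 [0.4681 0.343  0.1214] [179.9  -0.  -54.2] w0.0877
[-0.40294823 -2.48133493 98.90535673]
[251.1 234.5] 1056.5
[167.4 203. ] 178.0
```

```bash
python3 -m pendant '[[0,-1.5,45,0,0,0],[0,-1.5,80,0,0,0],[0,-1.5,95,0,0,0],[0,-1.5,98.5,0,0,0],[0,-1.5,98.5,0,0,0]]' && python3 -m pendant '[[0,0,0,0,0,0],[0,0,0,0,0,0],[0,0,0,0,0,0],[0,0,0,0,0,0]]' 40 10; python3 -m pendant '[[0,0,-50,0,0,0],[0,0,-100,0,0,0],[0,0,-120,0,0,0],[0,0,-120,0,0,0]]' - 20;  python3 - <<'E'
from h import *
s=st(); print(tool(np.array([.4712,-.0041,.14])-s['tcp_pos']))
E
```

```text
time_s: 25.78
tcp_pos: [0.4699, 0.3455, 0.0243]
eef_rot: [-179.9, 0.0, -54.2]
contact_force: [-0.3, 0.6, 0.4]
gripper_width: 0.0876
gripper_force: 0.0
time_s: 26.28
tcp_pos: [0.4695, 0.3454, 0.0238]
eef_rot: [-180.0, 0.0, -54.2]
contact_force: [-1.8, -0.3, 4.4]
gripper_width: 0.0639
gripper_force: 10.0
time_s: 26.78
tcp_pos: [0.4699, 0.3459, 0.145]
eef_rot: [-179.8, 0.1, -54.2]
contact_force: [0.5, 0.6, -0.6]
gripper_width: 0.0632
gripper_force: 20.0
t26.77 [0.4699 0.3459 0.145 ] [-1.798e+02  1.000e-01 -5.420e+01] w0.0632
[284.54864073 203.75069743   4.00267603]
```

```bash
python3 -m pendant '[[285,204,0,0,0,0.585],[285,204,0,0,0,0.585],[285,204,0,0,0,0.585],[285,204,0,0,0,0.585],[285,204,0,0,0,0.585],[285,204,0,0,0,0.585],[285,204,0,0,0,0.585],[285,204,0,0,0,0.585],[285,204,0,0,0,0.585]]'; python3 - <<'E'
from h import *
s=st(); im=np.mean([r.capture('scene') for _ in range(2)],0).astype(np.uint8)[165:255,210:310]
cv2.imwrite('pics/s9.png',cv2.resize(im[:,:,::-1],None,fx=6.6,fy=6.6,interpolation=cv2.INTER_CUBIC))
s=st(); print(tool(np.array([.4712,-.0041,.0720])-s['tcp_pos']))
q=lambda u:np.round([(u[i]-(210,165)[i]+.42)*6.6 for i in(0,1)],1)
a=np.radians(2.3);A=np.array([[np.cos(a),-np.sin(a)],[np.sin(a),np.cos(a)]])
for c,zz in((s['tcp_pos'][:2],(s['tcp_pos'][2]-.0135,s['tcp_pos'][2]-.0235)),((.4712,-.0041),(.048,.038))):
  for sx,sy in((-1,-1),(1,-1),(1,1),(-1,1)):
    for z in zz: print(sx,sy,round(z,3),q(proj('scene',np.r_[c+A@(np.array([sx,sy])*.032),z])))
E
```

```text
time_s: 27.9
tcp_pos: [0.4706, -0.0047, 0.1428]
eef_rot: [180.0, -0.0, -87.7]
contact_force: [-0.1, 0.4, -0.2]
gripper_width: 0.0634
gripper_force: 20.0
t27.90 [ 0.4706 -0.0047  0.1428] [180.   -0.  -87.7] w0.0634
t28.00 [ 0.4707 -0.0045  0.143 ] [180.   -0.  -87.6] w0.0634
[-0.42891174 -0.57303692 71.01946801]
-1 -1 0.13 [280.8 276.9]
-1 -1 0.12 [280.9 300.7]
1 -1 0.13 [380.  216.1]
1 -1 0.12 [379.7 239. ]
1 1 0.13 [250.4 174.5]
1 1 0.12 [250.6 196.7]
-1 1 0.13 [148.4 230.8]
-1 1 0.12 [149.1 254. ]
-1 -1 0.048 [281.5 463.7]
-1 -1 0.038 [281.6 485.7]
1 -1 0.048 [376.9 396.1]
1 -1 0.038 [376.6 417.4]
1 1 0.048 [252.1 349.7]
1 1 0.038 [252.3 370.4]
-1 1 0.048 [154.  412.5]
-1 1 0.038 [154.7 434. ]
```

View pics/s9.png

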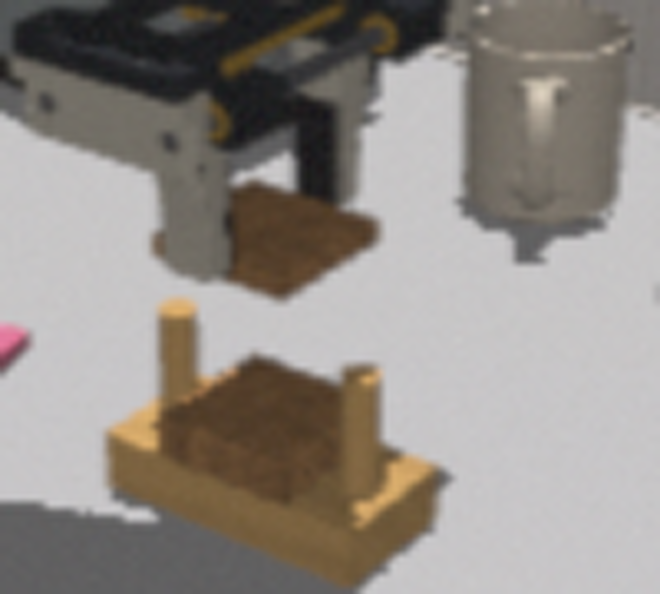

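The pile of two is square and centred, with its top corner at (256,357). The held coaster's near corner is at (281,298), as predicted. I'll lower and release it.

```bash
python3 -m pendant '[[0,0,30,0,0,0],[0,0,58,0,0,0],[0,0,67,0,0,0],[0,0,70,0,0,0],[0,0,71.5,0,0,0],[0,0,72,0,0,0],[0,0,72,0,0,0]]' && python3 -m pendant '[[0,0,0,0,0,0],[0,0,0,0,0,0],[0,0,0,0,0,0],[0,0,-50,0,0,0],[0,0,-100,0,0,0],[0,0,-130,0,0,0],[180,0,-130,0,0,0],[180,0,-130,0,0,0],[180,0,-130,0,0,0],[180,0,-130,0,0,0],[180,0,-130,0,0,0],[180,0,-130,0,0,0]]' 87.6; python3 - <<'E'
from h import *
st(); crop('scene',140,165,340,310,4,'s10.png'); im=r.capture('top')
for c in blobs(im,(5,90,60),(25,255,255),100):
    m=cv2.moments(c);u=(m['m10']/m['m00'],m['m01']/m['m00']);print(np.round(u,1),m['m00'],np.round(onz('top',u,.058)[:2],4))
E
```

```text
time_s: 28.88
tcp_pos: [0.4709, -0.0053, 0.0718]
eef_rot: [-179.9, 0.0, -87.7]
contact_force: [0.3, 0.3, -0.1]
gripper_width: 0.0636
gripper_force: 20.0
time_s: 30.38
tcp_pos: [0.4779, -0.1844, 0.2013]
eef_rot: [-180.0, 0.0, -87.6]
contact_force: [0.5, -0.4, 0.2]
gripper_width: 0.0882
gripper_force: 0.0
t30.38 [ 0.4779 -0.1844  0.2013] [-180.     0.   -87.6] w0.0882
[ 62.  207.7] 354.5 [0.5424 0.5878]
[325.1 133.8] 192.0 [ 0.7724 -0.1517]
```

View pics/s10.png

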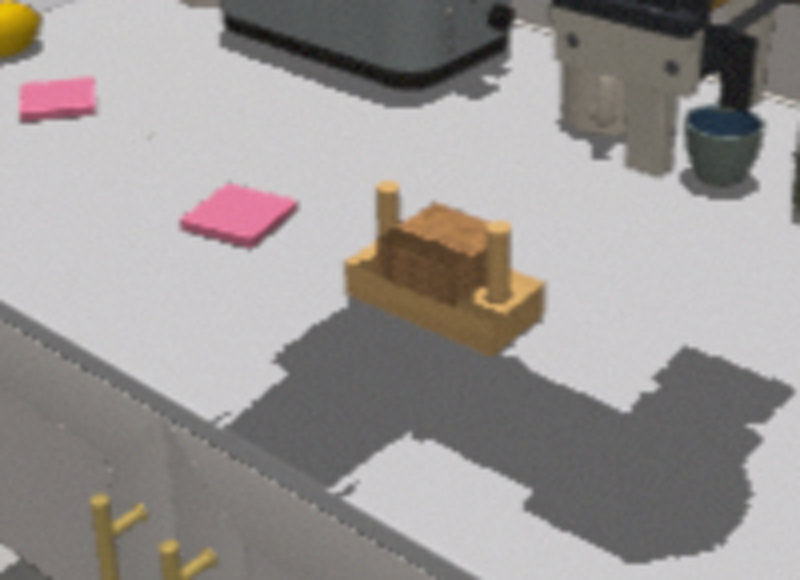

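The picture shows all three cork coasters in a square pile at (435,255), between the two seated posts at (388,210) and (497,262). No other cork is in view, and the gripper is clear, so I'm handing in.

```bash
python3 -c "
from plant import r
print(r.close_job())"
```

```text
the job is handed in; nothing more can be done
None
```

The job is handed in with no verdict returned: both posts are home in their holes and the three cork coasters found are squared up in one pile between them, with the cups, spice jar and pink look-alikes left alone.

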